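Click the pepper grinder one step coarser

TASK

Set the pepper grinder, the taller of the two white ceramic grinders, one step coarser: turn the steel bar knob on its top clockwise, seen from above, until it clicks over into the next notch, and let go. Do not turn the shorter grinder's knob, and leave the glass cruet standing where it is.

Things in the scene. Friction and masses are not known exactly. Their poses are not given: they have to be found in the camera images.
- tall_knob (a joint): Angle of the tall (pepper) grinder's knob, rad, growing clockwise seen from above. Starts in the fine notch at 0; the next, coarse notch is at 0.9 (52 degrees on). A sprung detent between them resists with up to 0.11 N m, most near 0.2; let go before 0.45 it springs back to 0, beyond 0.45 it snaps on to 0.9 and stays. Hard stops at -0.2 and 1.1.
- tall_grip (a point): Grip point on the knob's upright axis, 182 mm above the table; turns with the knob. The knob is a steel bar on edge, 42 mm long, 16 mm thick, top 13 mm above this point, foot 23 mm below it on a disc 42 mm across. x: along the bar, to the end with a dark line on top; y: across its thickness; z up. Grip across y from above.
- tall: The pepper grinder, white ceramic, 66 mm across, held fast to the table by a rubber foot 80 mm across (it cannot move). Ceramic top at 150 mm, knob's top at 195 mm; nothing within 100 mm of it is taller than 135 mm. Two dark beads on its top rim mark the notches: small fine, large coarse. Origin: centre of its underside, z up, x towards the small bead.
- short_knob (a joint): Angle of the same kind of knob on the short grinder, rad, clockwise positive; starts in its notch at 0 and is to stay there. That grinder has the same width, foot, bar knob and beads and is also stuck fast, but its ceramic top is at 75 mm and its knob's top at 120 mm. It stands 0.2 to 0.45 m from the tall one, to its left or right.
- cruet: Empty clear glass cruet, loose, 62 mm across and 126 mm high with a narrow neck and a small glass handle, standing between the two grinders. Origin at the centre of its underside, z up.
Not all that is in view belongs to the job. What is shaped like the cruet but blue or turquoise is not meant.

How it is judged (in metres and radians):
At the end, for the whole second after the job is handed in: The tall grinder's knob rests in the coarse notch (0.72 to 1.07 rad, still); the short grinder's knob is still in its notch (within 0.18 rad of 0); the cruet stands upright (within 10 degrees) less than 30 mm from where it was (value of joint tall_knob between 0.72 and 1.07 rad and velocity of joint tall_knob between -0.1 and 0.1 rad/s and value of joint short_knob between -0.18 and 0.2 rad and distance of cruet from where it was at the start of the episode below 0.03 m and angle between cruet's own z axis and vertical below 0.17 rad); the robot touches nothing.
It fails at once if the short grinder's knob is turned past its click (value of joint short_knob above 0.45 rad).
It fails at once if the cruet is knocked over (angle between cruet's own z axis and vertical above 0.6 rad).
It also fails if it takes over 29 s, if anything falls off the work surface, if the arm or the gripper's body presses on something with over 40 N, if the wrist force passes 120 N, or if a joint passes its speed limit or range.

ROBOT

A 6-joint arm with a two-finger parallel gripper is mounted at the origin on the work surface. World frame = base frame: x ahead of the robot, y to its left, z up, the work surface at z = 0. Lengths are in m, angles in degrees, forces in N, time in s.
With the tool pointing down it reaches from about 0.4 to 0.825 m from the base axis. Payload 7 kg.
Tool frame: the origin (TCP) lies midway between the tips of the shut fingers; the grasp point (between the pads) lies 19 mm behind it; z points along the fingers, y is the line along which they close (so a half turn about z gives the same grasp; the last joint's range is limited). The gripper opens to 88 mm and grips with 3 to 60 N. Pads are 19 mm wide; open, the fingers measure 130 mm over their backs; the gripper's body (78 mm by 193 mm) begins 47 mm behind the grasp point.
Start: joints at [80.965, 20.546, 0.682, 0, -70.136, -16.507], TCP at [0.291, 0.609, 0.227] pointing down, gripper open.
Joint ranges: [-176.03, 176.03], [-82.01, 121.73], [-58.28, 71.71], [-173.87, 95.51], [-174.79, -0.11], [-173.66, 173.66]. Speed limits (degrees/s): [136.94, 136.94, 172.46, 180, 180, 180].

INTERFACE

Orientations are given as [roll, pitch, yaw] about the fixed x, y, z axes, in that order (R = Rz(yaw) Ry(pitch) Rx(roll)).
In Python, from plant import ctrl gives the robot as it stands. The module is installed in compiled form; this text tells all that it offers.
- The arm moves only by the tool send_rows, never from a script. Its argument "plan" is a list that holds one entry, the list of rows, each a list of 6 numbers: the shift along the tool's x, y, z in parts of the range, where 1.0 means 80 cm, then the turn, a rotation vector about the tool's x, y, z in parts of the range, where 1.0 means 90 degrees. A call has 1 to 8 rows; each row is the pose to reach, as a shift and turn from the pose commanded when the call began, along the tool's axes at that moment; what a row does not reach only later rows make up. A row lasts 1/12 s, in which the tool goes at most 41.7 mm and 7.16 degrees, less where a joint would pass 70% of its speed; a pose out of reach is approached as far as the arm can. A call with a gripper value outside its range is refused whole. "fingers" is the opening, from 0 (shut) to 1 (fully open), set as the call begins (left out, the last holds). The fingers move at their own pace and stop on an object; the grip force is fixed at half the most. Time passes only in rows, so rows that repeat a pose let the fingers close. It gives the time, the measured TCP pose, the force, the opening and the grip force at its end, in the units of the state.
- ctrl.get_obs(): the state, without advancing time (a new reading comes with each control period).
- ctrl.snapshot(name): name is "side" or "top"; returns a dict with "img" (384x512x3 uint8, red, green, blue), "K" (3x3 intrinsics, pixels), "pose" (4x4, takes a point from camera to world coordinates). Camera axes: x right, y down, z forward; pixel columns grow to the right and rows downward; lengths in m; the calibration is good to about 2 mm. A picture is of the moment at which its call begins. There is no depth.
- ctrl.close_job(): hands the job in; it is judged then, once.
The state is a dict: "clock": time; "joint_pos": joint angles; "qvel": joint speeds; "tau": joint torques, N m; "tool_pos": TCP position; "orientation": TCP orientation; "force": force on the tool from outside, world axes, zero at the start; "moment": the same for the moment, N m; "opening": finger opening in m; "gripper_force": force on a finger pad.
Only numpy, scipy, OpenCV 4.12 (cv2) and the standard library are available. Lean on these libraries where they do the work, as an engineer would, in place of code of your own. Each camera call takes 0.05 s, during which the arm holds its last target. There are 200 camera calls.

## Working session

There is one attempt and no reset: what is moved stays moved. The work goes in short steps, Python scripts to look and compute and a tool call to move; the robot and the scene stay as the last step left them, time stands still between calls to the robot, and variables do not carry over. Pictures are saved under pics/ and viewed, at most 10 in all, crops included, and the job is handed in when it is done.

Besides the shell and the picture viewer there is one more tool, called after ">>>" as name([rows], argument=value, ...), one row to a line, values as JSON. send_rows: Moves the arm, as the interface text tells. Its arguments: {"type":"object","properties":{"plan":{"type":"array","items":{"type":"array","items":{"type":"array","items":{"type":"number"}}}},"fingers":{"type":"number"}},"required":["plan"]}

```bash
mkdir -p pics; python3 - <<'E'
from plant import ctrl
import cv2,numpy as np
o=ctrl.get_obs();print({k:np.round(v,3) for k,v in o.items()})
for n in("side","top"):
    s=ctrl.snapshot(n);cv2.imwrite(f"pics/{n}0.png",s["img"][:,:,::-1]);np.savez(f"{n}0.npz",**s);print(n,s["K"].round(1),s["pose"].round(3))
E
```

```text
{'clock': np.float64(0.0), 'joint_pos': array([ 8.0966e+01,  2.0593e+01,  6.3400e-01, -2.1000e-02, -7.0136e+01,
       -1.6507e+01]), 'qvel': array([ 0.094, -0.012,  0.105, -0.033, -0.054, -0.019]), 'tau': array([ 1.0000e-03, -5.8271e+01,  2.9307e+01,  6.9970e+00,  7.0000e-03,
       -0.0000e+00]), 'tool_pos': array([0.291, 0.609, 0.226]), 'orientation': array([ 1.79903e+02, -8.00000e-03, -2.55480e+01]), 'force': array([ 0.739,  0.227, -0.501]), 'moment': array([ 0.003,  0.036, -0.009]), 'gripper_force': np.float64(0.0), 'opening': np.float64(0.088)}
side [[457.4   0.  253.3]
 [  0.  457.4 188. ]
 [  0.    0.    1. ]] [[ 0.954 -0.185  0.236  0.286]
 [-0.3   -0.554  0.777 -0.702]
 [-0.013 -0.812 -0.584  0.645]
 [ 0.     0.     0.     1.   ]]
top [[411.8   0.  256. ]
 [  0.  411.8 184.5]
 [  0.    0.    1. ]] [[-0.027 -0.998  0.05   0.454]
 [-0.999  0.028  0.032 -0.004]
 [-0.033 -0.049 -0.998  1.062]
 [ 0.     0.     0.     1.   ]]
```

View pics/top0.png

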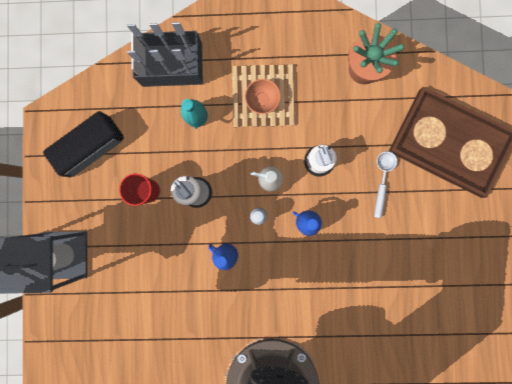

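View pics/side0.png

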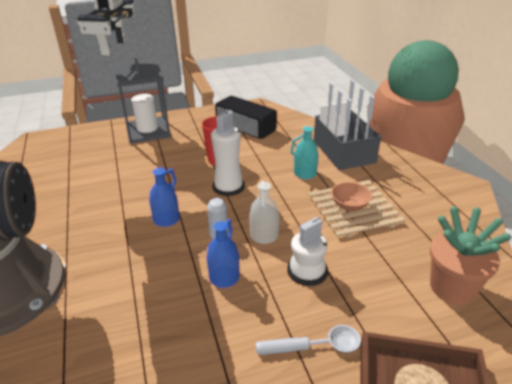

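The top view shows the tall grinder at about (190,190), its knob near (184,187), the short grinder at (321,159) and the cruet at (269,179). In the side view the tall grinder is at (227,155) and its knob near (226,120). I'll zoom in on the tall grinder.

```bash
python3 - <<'E'
import cv2,numpy as np
t=np.load("top0.npz");s=np.load("side0.npz")
a=cv2.resize(t["img"][165:215,160:220],None,fx=10,fy=10,interpolation=cv2.INTER_CUBIC)[:, :400]
a=cv2.resize(t["img"][168:213,165:215],(400,360),interpolation=cv2.INTER_CUBIC)
b=cv2.resize(s["img"][100:145,202:252],(400,360),interpolation=cv2.INTER_CUBIC)
cv2.imwrite("pics/z.png",np.hstack([a,b])[:,:,::-1])
# project: knob centre via top ray at z=.195
def ray(c,u,v,z):
    d=c["pose"][:3,:3]@np.linalg.solve(c["K"],[u,v,1]);p=c["pose"][:3,3];return p+d*(z-p[2])/d[2]
print(ray(t,184,187,.195),ray(s,226,120,.19),ray(t,192,192,0))
E
```

```text
[0.49597696 0.17665055 0.195     ] [0.48982008 0.16096768 0.19      ] [0.49190968 0.19657614 0.        ]
```

View pics/z.png

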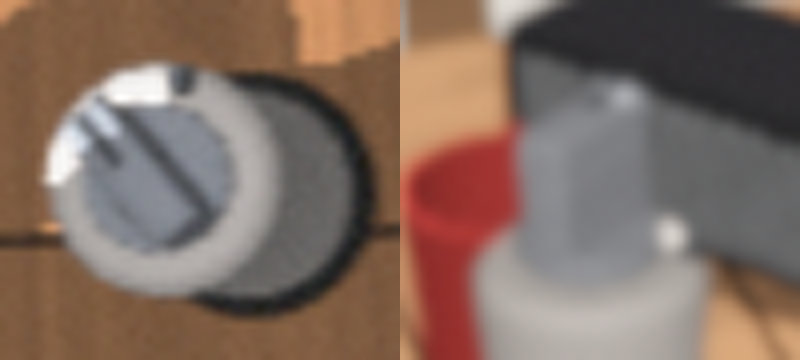

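```bash
cat > h.py <<'E'
import numpy as np
from scipy.spatial.transform import Rotation as R
t=np.load("top0.npz");s=np.load("side0.npz")
def ray(c,u,v,z):
    d=c["pose"][:3,:3]@np.linalg.solve(c["K"],[u,v,1]);p=c["pose"][:3,3];return p+d*(z-p[2])/d[2]
def proj(c,P):
    q=c["K"]@(c["pose"][:3,:3].T@(np.array(P)-c["pose"][:3,3]));return q[:2]/q[2]
def move(xyz,yaw,o):
    A=R.from_euler("xyz",o["orientation"],degrees=True);B=R.from_euler("xyz",[180,0,yaw],degrees=True)
    print("cm",(A.inv().apply(np.array(xyz)-o["tool_pos"])*100).round(2),"deg",(A.inv()*B).as_rotvec(degrees=True).round(2))
E
python3 - <<'E'
from h import *
import cv2
z=lambda x,y:(165+(x+.5)/8-.5,168+(y+.5)/8-.5)
for n,x,y,h in(("foot",250,195,.005),("ceramic",163,180,.15),("bar",128,175,.195)):print(n,ray(t,*z(x,y),h))
a=ray(t,*z(81,116),.195);b=ray(t,*z(176,234),.195);d=a-b;print("len",np.linalg.norm(d),"yaw",np.degrees(np.arctan2(d[1],d[0])))
c=ray(t,*z(163,180),.15);e=ray(t,*z(180,78),.15)-c;print("bead",np.linalg.norm(e),np.degrees(np.arctan2(e[1],e[0])))
# side check: silhouettes
for n,p in(("foot",[0,0,0]),("cer",[0,0,.15]),("top",[0,0,.195])):print(n,proj(s,[.495,.19,0]+np.array(p)))
# foot mask in side
m=(s["img"].max(2)<45).astype(np.uint8)
k,_,st,ce=cv2.connectedComponentsWithStats(m[150:210,190:270]);print(st[1:],ce[1:]+[190,150])
for r in(130,150,165):
    row=s["img"][r,200:260].astype(int);w=np.where((row.max(1)-row.min(1)<25)&(row.min(1)>120))[0]+200;print(r,w.min(),w.max())
E
```

```text
foot [0.491618   0.18573733 0.005     ]
ceramic [0.49127698 0.18403285 0.15      ]
bar [0.49101013 0.1840756  0.195     ]
len 0.04047281081480021 yaw 37.76307893646403
bead 0.028832126343628056 -10.566981252368999
foot [228.75818243 184.3150833 ]
cer [225.80753493 129.95990212]
top [224.82200352 111.80499272]
[[45 37  8  6 12]
 [25 39  6  4  7]
 [32 43 12  2 13]] [[239.         189.91666667]
 [217.14285714 190.71428571]
 [227.46153846 193.15384615]]
130 215 237
150 214 237
165 216 238
```

Three features of the tall grinder agree within 2 mm: axis at (0.491, 0.184), bar yaw about 39°. I'll lift first to clear the lantern.

```bash
python3 - <<'E'
from h import *
from plant import ctrl
o=ctrl.get_obs()
print(ray(t,70,258,0),ray(s,147,133,0))
p=ray(s,147,133,0)
for h in(.15,.2,.25,.3):print(h,proj(s,p+[0,0,h]))
move([.491,.184,.35],39,o)
E
```

```text
[0.32915093 0.51860006 0.        ] [0.33554237 0.51680909 0.        ]
0.15 [138.81846775  84.46498882]
0.2 [135.82976752  66.73522932]
0.25 [132.69424667  48.1344911 ]
0.3 [129.40081387  28.59697747]
cm [ 36.37  29.7  -12.38] deg [ 8.000e-02  4.000e-02 -6.455e+01]
```

Units first: shifts go in shares of 80 cm and turns go in shares of 90 degrees. So -12 cm / 80 = -0.15, -9 cm / 80 = -0.1125.

>>> send_rows([
  [[0, 0, -0.0375, 0, 0, 0], [0, 0, -0.075, 0, 0, 0], [0, 0, -0.1125, 0, 0, 0], [0, 0, -0.15, 0, 0, 0], [0, 0, -0.15, 0, 0, 0]],
], fingers=1)

```text
clock: 0.52
tool_pos: [0.2923, 0.6106, 0.3536]
orientation: [-179.5, 0.0, -25.5]
force: [-0.4, -0.9, 1.7]
opening: 0.0879
gripper_force: 0.0
```

Scaled: 19.2 cm / 80 = 0.24, 16.8 cm / 80 = 0.21, -32 degrees / 90 = -0.3556.

>>> send_rows([
  [[0.03, 0.025, 0, 0, 0, -0.0444], [0.06, 0.05, 0, 0, 0, -0.0889], [0.09, 0.075, 0, 0, 0, -0.1333], [0.12, 0.1, 0, 0, 0, -0.1778], [0.15, 0.125, 0, 0, 0, -0.2222], [0.18, 0.15, 0, 0, 0, -0.2667], [0.21, 0.175, 0, 0, 0, -0.3111], [0.24, 0.2, 0, 0, 0, -0.3556]],
])

```text
clock: 1.18
tool_pos: [0.3955, 0.3802, 0.3462]
orientation: [180.0, 0.0, 6.7]
force: [0.7, -0.0, 0.4]
opening: 0.0878
gripper_force: 0.0
```

```bash
python3 - <<'E'
from h import *
from plant import ctrl
move([.491,.184,.27],39,ctrl.get_obs())
E
```

```text
cm [ 7.21 20.6   7.62] deg [ 1.000e-02  2.000e-02 -3.234e+01]
```

Scaled: 20.6 cm / 80 = 0.2575, 17.6 cm / 80 = 0.22, -32.3 degrees / 90 = -0.3589.

>>> send_rows([
  [[0.0125, 0.0363, 0, 0, 0, -0.0556], [0.025, 0.0725, 0.0125, 0, 0, -0.1111], [0.0375, 0.1088, 0.025, 0, 0, -0.1667], [0.0513, 0.1463, 0.0375, 0, 0, -0.2222], [0.0638, 0.1825, 0.0563, 0, 0, -0.2778], [0.0775, 0.22, 0.075, 0, 0, -0.3333], [0.09, 0.2575, 0.095, 0, 0, -0.3589], [0.09, 0.2575, 0.095, 0, 0, -0.3589]],
])

```text
clock: 1.85
tool_pos: [0.4895, 0.1806, 0.2669]
orientation: [-180.0, 0.3, 38.7]
force: [-0.6, 0.2, -0.7]
opening: 0.0877
gripper_force: 0.0
```

>>> send_rows([
  [[0, 0, 0, 0, 0, 0], [0, 0, 0, 0, 0, 0]],
])

```text
clock: 2.02
tool_pos: [0.4901, 0.1852, 0.2706]
orientation: [180.0, 0.0, 38.7]
force: [-0.7, 0.3, 0.5]
opening: 0.0879
gripper_force: 0.0
```

```bash
python3 - <<'E'
from h import *
import cv2
from plant import ctrl
o=ctrl.get_obs();print(o["tool_pos"],o["orientation"],o["joint_pos"],o["opening"])
move([.491,.184,.165],39,o)
im=[]
for n in("top","side"):
    c=ctrl.snapshot(n)
    u,v=[int(round(q)) for q in proj(c,[.491,.184,.22])]
    im.append(cv2.resize(c["img"][max(0,v-60):v+60,u-60:u+60],(400,400),interpolation=cv2.INTER_CUBIC));print(u,v)
cv2.imwrite("pics/hover.png",np.hstack(im)[:,:,::-1])
E
```

```text
[0.49013063 0.18517851 0.2705552 ] [1.79997010e+02 4.56034953e-03 3.86790753e+01] [ 4.21727469e+01  4.66002696e+00 -1.41950467e+01  2.85943844e-03
 -7.11496604e+01  8.65054045e+01] 0.08792711138234441
cm [-0.    0.15 10.56] deg [ 0.    0.   -0.32]
178 189
223 103
```

View pics/hover.png

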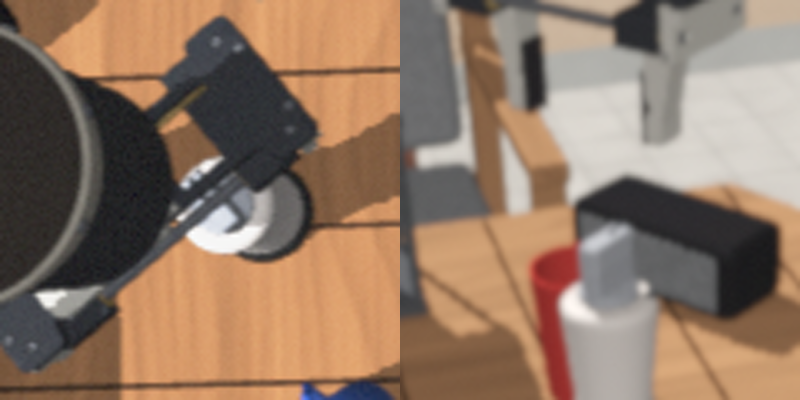

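The hover picture shows the open fingers straddling the bar, with their closing line across its thickness: in the side half the fingers are at (525,100) and (660,140), the bar at (608,265). Next I descend, grip, and then turn.

Scaled: 10.5 cm / 80 = 0.1313, 10 cm / 80 = 0.125.

>>> send_rows([
  [[0, 0, 0.025, 0, 0, 0], [0, 0, 0.05, 0, 0, 0], [0, 0, 0.075, 0, 0, 0], [0, 0, 0.0938, 0, 0, 0], [0, 0, 0.1125, 0, 0, 0], [0, 0, 0.125, 0, 0, 0], [0, 0, 0.1313, 0, 0, 0], [0, 0, 0.1313, 0, 0, 0]],
])

```text
clock: 2.78
tool_pos: [0.4896, 0.1857, 0.1649]
orientation: [-180.0, 0.1, 38.8]
force: [-0.6, -0.5, 0.7]
opening: 0.0873
gripper_force: 0.0
```

Scaled: 0.1 cm / 80 = 0.0013.

>>> send_rows([
  [[0, 0.0013, 0, 0, 0, 0], [0, 0.0013, 0, 0, 0, 0], [0, 0.0013, 0, 0, 0, 0], [0, 0.0013, 0, 0, 0, 0], [0, 0.0013, 0, 0, 0, 0], [0, 0.0013, 0, 0, 0, 0], [0, 0.0013, 0, 0, 0, 0], [0, 0.0013, 0, 0, 0, 0]],
], fingers=0)

```text
clock: 3.45
tool_pos: [0.4906, 0.1844, 0.1656]
orientation: [180.0, -0.0, 38.8]
force: [0.1, -0.4, -0.2]
opening: 0.0399
gripper_force: 0.0
```

>>> send_rows([
  [[0, 0, 0, 0, 0, 0], [0, 0, 0, 0, 0, 0], [0, 0, 0, 0, 0, 0], [0, 0, 0, 0, 0, 0]],
])

```text
clock: 3.78
tool_pos: [0.4925, 0.182, 0.1656]
orientation: [179.7, 0.1, 38.8]
force: [12.4, -10.6, -4.2]
opening: 0.0161
gripper_force: 30.0
```

The bar is gripped (16 mm opening). A 16 N force along tool +y means I'm about 3 mm off centre, so I'll re-centre and then turn.

Scaled: 0.3 cm / 80 = 0.0038, 0.15 cm / 80 = 0.0019.

>>> send_rows([
  [[0, 0.0019, 0, 0, 0, 0], [0, 0.0038, 0, 0, 0, 0], [0, 0.0038, 0, 0, 0, 0], [0, 0.0038, 0, 0, 0, 0]],
])

```text
clock: 4.12
tool_pos: [0.4927, 0.1818, 0.1656]
orientation: [180.0, 0.0, 38.8]
force: [3.3, -3.5, -0.1]
opening: 0.0161
gripper_force: 30.0
```

Scaled: 15 degrees / 90 = 0.1667.

>>> send_rows([
  [[0, 0, 0, 0, 0, 0.0333], [0, 0, 0, 0, 0, 0.0667], [0, 0, 0, 0, 0, 0.1], [0, 0, 0, 0, 0, 0.1333], [0, 0, 0, 0, 0, 0.1667], [0, 0, 0, 0, 0, 0.1667]],
])

```text
clock: 4.62
tool_pos: [0.4927, 0.1818, 0.1656]
orientation: [180.0, 0.0, 23.6]
force: [3.5, -4.8, -0.2]
opening: 0.0158
gripper_force: 30.0
```

Forces stay low. I'll turn on to about 56° in total.

Scaled: 30 degrees / 90 = 0.3333.

>>> send_rows([
  [[0, 0, 0, 0, 0, 0.0556], [0, 0, 0, 0, 0, 0.1111], [0, 0, 0, 0, 0, 0.1667], [0, 0, 0, 0, 0, 0.2222], [0, 0, 0, 0, 0, 0.2778], [0, 0, 0, 0, 0, 0.3333]],
])

```text
clock: 5.12
tool_pos: [0.4927, 0.1818, 0.1656]
orientation: [180.0, -0.0, -6.4]
force: [2.9, -3.7, 0.1]
opening: 0.016
gripper_force: 30.0
```

Scaled: 9 degrees / 90 = 0.1.

>>> send_rows([
  [[0, 0, 0, 0, 0, 0.0444], [0, 0, 0, 0, 0, 0.0778], [0, 0, 0, 0, 0, 0.1], [0, 0, 0, 0, 0, 0.1], [0, 0, 0, 0, 0, 0.1]],
])

```text
clock: 5.53
tool_pos: [0.4926, 0.1818, 0.1656]
orientation: [180.0, -0.0, -15.2]
force: [2.8, -4.4, 0.1]
opening: 0.0157
gripper_force: 30.0
```

```bash
python3 - <<'E'
from plant import ctrl
o=ctrl.get_obs();print(o["orientation"],o["force"],o["moment"],o["opening"],o["gripper_force"])
E
```

```text
[ 1.79967273e+02 -2.38571861e-02 -1.51556167e+01] [ 2.82400162 -4.36531555  0.13470171] [-1.45599453 -1.14490049  0.02089747] 0.01566502786218473 29.987301528453827
```

Turned by 54°. Next I open, rise straight up and look.

>>> send_rows([
  [[0, 0, 0, 0, 0, 0], [0, 0, 0, 0, 0, 0], [0, 0, 0, 0, 0, 0], [0, 0, 0, 0, 0, 0], [0, 0, 0, 0, 0, 0], [0, 0, 0, 0, 0, 0], [0, 0, 0, 0, 0, 0], [0, 0, 0, 0, 0, 0]],
], fingers=1)

```text
clock: 6.2
tool_pos: [0.4925, 0.1822, 0.1656]
orientation: [-180.0, 0.0, -15.2]
force: [0.6, -0.2, -0.8]
opening: 0.0635
gripper_force: 0.0
```

Scaled: -18 cm / 80 = -0.225, -15 cm / 80 = -0.1875.

>>> send_rows([
  [[0, 0, -0.0125, 0, 0, 0], [0, 0, -0.0375, 0, 0, 0], [0, 0, -0.075, 0, 0, 0], [0, 0, -0.1125, 0, 0, 0], [0, 0, -0.15, 0, 0, 0], [0, 0, -0.1875, 0, 0, 0], [0, 0, -0.225, 0, 0, 0], [0, 0, -0.225, 0, 0, 0]],
])

```text
clock: 6.87
tool_pos: [0.4947, 0.1827, 0.3531]
orientation: [-179.6, -0.4, -15.2]
force: [0.6, 0.7, 0.7]
opening: 0.0882
gripper_force: 0.0
```

```bash
python3 - <<'E'
from h import *
import cv2
from plant import ctrl
c=ctrl.snapshot("side");d=ctrl.snapshot("top")
a=cv2.resize(c["img"][90:300,190:350],(400,525),interpolation=cv2.INTER_CUBIC)
b=cv2.resize(d["img"][130:235,150:230],(400,525),interpolation=cv2.INTER_CUBIC)
cv2.imwrite("pics/after.png",np.hstack([a,b])[:,:,::-1])
E
```

```text
(no output)
```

View pics/after.png

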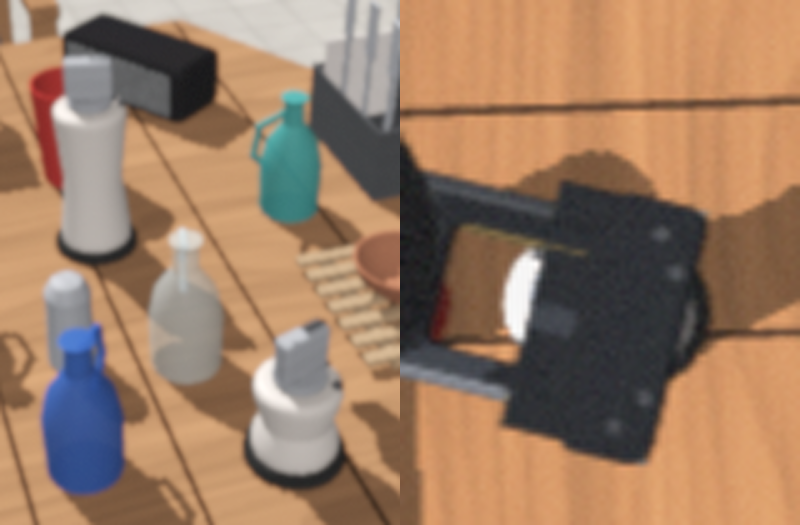

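The knob now lies broadside in the side view at (88,80), so it stayed in the coarse notch. The cruet at (187,310) and the short knob at (302,355) haven't moved, and the gripper is clear. I'll hand in.

>>> send_rows([
  [[0, 0, 0, 0, 0, 0], [0, 0, 0, 0, 0, 0], [0, 0, 0, 0, 0, 0]],
])

```text
clock: 7.22
tool_pos: [0.4922, 0.1819, 0.3446]
orientation: [179.9, 0.1, -15.2]
force: [0.1, -0.2, 0.8]
opening: 0.0877
gripper_force: 0.0
```

```bash
python3 -c "
from plant import ctrl
print(ctrl.close_job())"
```

```text
the job is handed in; nothing more can be done
None
```

I turned the pepper grinder's knob clockwise into the coarse notch and let go, and the last picture shows it stayed there, with the short grinder and cruet untouched; the job was handed in at about 7 s, and no verdict came back.

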